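# Seat the magnifier lens on its three-pin stand

### The arm

A 7-joint arm with a two-finger parallel gripper is mounted at the origin on the work surface. World frame = base frame: x ahead of the robot, y to its left, z up, the work surface at z = 0. Lengths are in m, angles in rad, forces in N, time in s.
With the tool pointing down it reaches from about 0.4 to 0.85 m from the base axis. Payload 4.5 kg.
Tool frame: the origin (TCP) lies on the front face of the gripper's body, between the roots of the fingers; the fingertips stand 64 mm ahead of it and the grasp point (between the pads) lies env.grip_point_offset ahead of it (env.grip_point_offset is the distance from the TCP to the grasp point, in m); z points along the fingers, y is the line along which they close (so a half turn about z gives the same grasp; the last joint's range is limited). The gripper opens to 88 mm and grips with 3 to 60 N. Pads are 18 mm wide; open, the fingers measure 123 mm over their backs; the gripper's body (75 mm by 187 mm) begins 45 mm behind the grasp point.
Start: joints at [-1.203, 0.689, -0.195, 1.565, 0.157, 0.902, -0.215], TCP at [0.205, 0.591, 0.303] pointing down, gripper open.
Joint ranges: [-3.01, 3.01], [-0.46, 2.08], [-1.47, 1.51], [0.13, 2.56], [-1, 4.14], [0.04, 2.09], [-2.66, 2.66]. Speed limits (rad/s): [2.57, 2.57, 3.14, 3.14, 3.14, 3.14, 3.14].

### API

Orientations are given as a unit quaternion [w, x, y, z].
In Python, from cell import env gives the robot as it stands.
- The arm moves only by the tool drive_tool, never from a script. Its arguments are lists of equal length, an entry for each row: "grip": the closure, from -1 (fully open) to 1 (shut); "translation": the shift along the tool's x, y, z normalised to -1 to 1, where 1 is 4 cm, a list of three; "spin": the turn about the tool's z normalised to -1 to 1, where 1 is 0.12 rad. A call has 1 to 20 rows; each row shifts and turns the commanded pose from where the row before left it, along the tool's axes as they then stand; what a row does not reach is not made up. A row lasts 1/8 s, in which the tool goes at most 62.5 mm and 10.7 degrees, less where a joint would pass 70% of its speed; a pose out of reach is approached as far as the arm can. A call with a number of a shift or a turn outside -1 to 1 is refused whole. A call with a gripper value outside its range is refused whole. The fingers move at their own pace and stop on an object; "newtons" is the grip in N (left out, the last holds). Time passes only in rows, so rows that do not move let the fingers close. It gives the time, the measured TCP pose, the force, the opening and the grip force at its end, in the units of the state.
- env.get_state(): the state, without advancing time (a new reading comes with each control period).
- env.read_camera(name): name is "scene" or "side" or "wrist"; returns the picture (400x640x3 uint8, red, green, blue); there is no depth.
- env.camera_params(name): a dict with "fov_y" (degrees; the focal length in pixels is half the picture's height over the tangent of half this angle, whatever the lens; pixels are square), "cx", "cy" (the principal point, pixels), "R" (3x3) and "t" (3): a world point X has camera coordinates R X + t. Camera axes: x right, y down, z forward; pixel columns grow to the right and rows downward; lengths in m; the calibration is good to about 2 mm. The wrist camera is an equidistant fisheye: a pixel r from the principal point sees the ray r / f radians off the axis. A picture is of the moment at which its call begins: read the wrist's pose just before it. camera_params takes no time and is no camera call; for the wrist camera it gives the pose at the moment of the call.
- env.sign_off(): hands the job in; it is judged then, once.
Trained networks look in the newest picture that a camera, given by its name, has taken for a name from the list of things; names that differ only in an ending like _2 or _b are one class to them, and where a whole thing is asked for, a point or a joint stands for the part that bears it (a point fixed in the world has none). Each returns a list of dicts, best first, with "p" (0 to 1); they miss things now and then, are a little off and sometimes report something else, mostly with a low value. They report only what shows in the picture. A call takes as long as a camera call. They do not tell look-alikes from the thing itself.
- env.search_frame(camera, label): "position" ([column, row] as shares, 0 to 1, of the picture: columns of its width, rows of its height, amid what is visible of it).
- env.trace(camera, label): "mask" (400x640 bool, what is visible of it) and "position" ([column, row] as shares, 0 to 1, of the picture: columns of its width, rows of its height, amid what is visible of it).
The state is a dict: "clock": time; "joint_positions": joint angles; "joint_vel": joint speeds; "joint_torque": joint torques, N m; "ee_pos": TCP position; "tcp_rot": TCP orientation; "contact_force": force on the tool from outside, world axes, zero at the start; "ft_torque": the same for the moment, N m; "finger_gap": finger opening in m; "grasp_force": force on a finger pad.
Only numpy, scipy, OpenCV 4.12 (cv2) and the standard library are available. Lean on these libraries where they do the work, as an engineer would, in place of code of your own. Each camera call takes 0.05 s, during which the arm holds its last target. There are 200 camera calls.

### The job

Take the round magnifier lens from the cork coaster and lay it gently on the three pins on top of its stand; if it does not drop, turn it to and fro under a light load until its notches find the pins. Let go once all three notches are fully home on the pins, so that it sits level and cannot rock. Never press hard on the stand, and leave the pan, bowl, tamper and tip case where they are.

Things in the scene. Friction and masses are not known exactly. Their poses are not given: they have to be found in the camera images.
- lens: Magnifier lens, 0.28 kg: glass in a round steel bezel 62 mm across, 30 mm high (glass dome to 36). Origin: centre of its underside, z up. Three notches in its foot, 11 mm wide, 7 mm deep, run radially out through the rim at 0, 120, 240 deg from its x axis; a dark mark on the rim's top is above each. Bezel above the notches is gripped across 62 mm. Starts on the coaster, notches down, any yaw.
- coaster: Round cork coaster fixed to the counter, 104 mm across, 12 mm high. Origin: centre of its underside.
- stand: Magnifier stand fixed to the counter. Origin: centre of its underside, z up; the small steel tab on the collar points to its -x. Wooden foot 110 mm across, three columns, steel collar 92 mm across with its top 74 mm high; on it a stiff dark swivel ring, 58 mm across, its top 80 mm high, carrying three pins (see seat).
- seat (a point): Stand's axis at pin-top height, 90 mm up. Three round-topped pins, 8 mm thick, on a 22 mm radius at 0, 120, 240 deg from the stand's x plus an UNMEASURED turn (0.15 to 1.65 rad anticlockwise seen from above), to be seen or felt. Wrongly turned, the lens rests on them, underside 90 mm up; within 0.06 rad and 1 mm it drops 7 mm to 83 mm. Over 25 N on the stand is pressing hard.
- springform: Bystander: dark springform pan, 208 mm across, 62 mm high, clasp on its -x side. Origin: centre of its underside.
- bowl: Bystander: white ceramic mixing bowl, 210 mm across, 100 mm high. Origin: centre of its underside.
- tamper: Bystander: wooden tamper standing upright, 52 mm across, 104 mm high. Origin: centre of its underside.
- tip_case: Bystander: yellow plastic piping tip case, 75 x 130 x 46 mm, long side along its y axis. Origin: centre of its underside.
Mind the look-alikes: they are no part of the job. There is more than one size of the lens; the job needs the largest.

How it is judged:
By the outcome, as a careful person would: the job done as asked, in the order asked, and still so for the second after the job is handed in, with the robot touching nothing.
It also fails if it takes over 64 s, if anything falls off the work surface, if the arm or the gripper's body presses on something with over 40 N, if the wrist force passes 120 N, or if a joint passes its speed limit or range.

## Working session

There is one attempt and no reset: what is moved stays moved. The work goes in short steps, Python scripts to look and compute and a tool call to move; the robot and the scene stay as the last step left them, time stands still between calls to the robot, and variables do not carry over. Pictures are saved under pics/ and viewed, at most 10 in all, crops included, and the job is handed in when it is done.

Besides the shell and the picture viewer there is one more tool, called after "Call:" by a JSON object that holds its "name" and its "arguments", one argument or row to a line. drive_tool: Moves the arm, as the interface text tells. Its arguments: {"type":"object","properties":{"grip":{"type":"array"},"translation":{"type":"array"},"spin":{"type":"array"},"newtons":{"type":"number"}},"required":["grip","translation","spin"]}

```bash
mkdir -p pics && ls && cat > h.py <<'E'
import numpy as np, cv2
from cell import env
def save(n,img): cv2.imwrite(f'pics/{n}.png',cv2.cvtColor(img,cv2.COLOR_RGB2BGR))
def ray(cam,u,v,p=None):
    p=p or env.camera_params(cam); R=np.array(p['R']);t=np.array(p['t']); f=200/np.tan(np.radians(p['fov_y'])/2)
    x,y=u-p['cx'],v-p['cy']
    if cam=='wrist':
        r=np.hypot(x,y);th=r/f; d=np.array([x/r*np.sin(th),y/r*np.sin(th),np.cos(th)]) if r>1e-6 else np.array([0,0,1.])
    else: d=np.array([x/f,y/f,1])
    return -R.T@t, R.T@d
def at_z(cam,u,v,z,p=None):
    o,d=ray(cam,u,v,p); return o+d*(z-o[2])/d[2]
def proj(cam,X,p=None):
    p=p or env.camera_params(cam); f=200/np.tan(np.radians(p['fov_y'])/2)
    c=np.array(p['R'])@np.array(X)+np.array(p['t'])
    if cam=='wrist':
        n=np.hypot(c[0],c[1]);th=np.arctan2(n,c[2]);return p['cx']+f*th*c[0]/n,p['cy']+f*th*c[1]/n
    return p['cx']+f*c[0]/c[2],p['cy']+f*c[1]/c[2]
E
python3 - <<'E'
from h import *
print(env.grip_point_offset, env.get_state())
ims={}
for c in ['scene','side','wrist']:
    ims[c]=env.read_camera(c)
    for l in ['lens','coaster','stand']:
        for r in env.search_frame(c,l)[:5]:
            u,v=r['position'][0]*640,r['position'][1]*400
            print(c,l,round(r['p'],2),round(u),round(v),at_z(c,u,v,.03 if l!='stand' else .06).round(3))
    print(np.array(env.camera_params(c)['t']).round(3),env.camera_params(c)['fov_y'])
save('sc',ims['scene']); save('si',ims['side'])
E
```

```text
pics
0.0453 {'clock': 0.0, 'joint_positions': array([-1.20317599,  0.6899672 , -0.19451805,  1.56630869,  0.15730349,
        0.90245719, -0.21508559]), 'joint_vel': array([ 0.00248364, -0.00137103, -0.00019206,  0.00061524,  0.00097216,
       -0.00080532, -0.00039822]), 'joint_torque': array([ 3.35157301e-04, -5.27550423e+01, -1.26668192e+00, -1.53419173e+01,
       -5.26039756e-02,  6.67567248e-03,  1.77575885e-04]), 'ee_pos': array([0.20465906, 0.59002455, 0.30192991]), 'tcp_rot': array([-8.49486110e-05,  1.66087008e-01,  9.86110715e-01, -8.70274691e-04]), 'contact_force': array([ 0.30822819, -0.83454338, -0.25324303]), 'ft_torque': array([-0.02486186,  0.0454514 ,  0.03951114]), 'grasp_force': 0.0, 'finger_gap': 0.08812047774535377}
scene lens 0.84 305 134 [ 0.463 -0.156  0.03 ]
scene lens 0.72 312 148 [ 0.488 -0.101  0.03 ]
scene lens 0.71 335 156 [ 0.465 -0.029  0.03 ]
scene lens 0.56 275 129 [ 0.515 -0.236  0.03 ]
scene coaster 0.57 310 146 [ 0.487 -0.11   0.03 ]
scene stand 0.6 383 201 [0.512 0.19  0.06 ]
[ 0.397 -0.324  1.659] 43.54297873336319
side lens 0.96 370 360 [ 0.482 -0.266  0.03 ]
side lens 0.71 329 321 [ 0.474 -0.151  0.03 ]
side lens 0.71 292 299 [ 0.444 -0.059  0.03 ]
side lens 0.38 315 185 [0.716 0.267 0.03 ]
side coaster 0.7 320 337 [ 0.438 -0.172  0.03 ]
side stand 0.57 257 230 [0.478 0.144 0.06 ]
[-0.46   0.327  0.85 ] 44.37758137108381
[-0.625 -0.037  0.388] 65.70646984690485
```

View pics/sc.png

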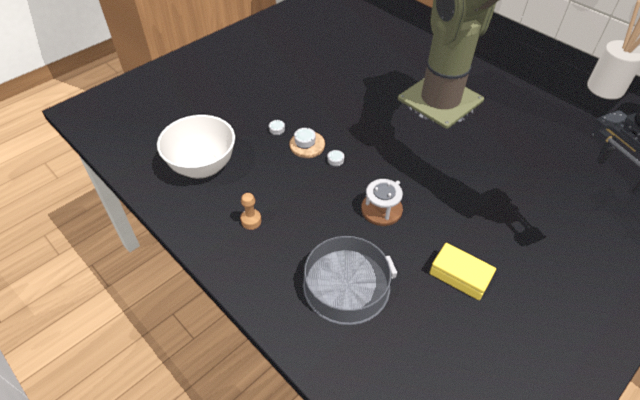

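View pics/si.png

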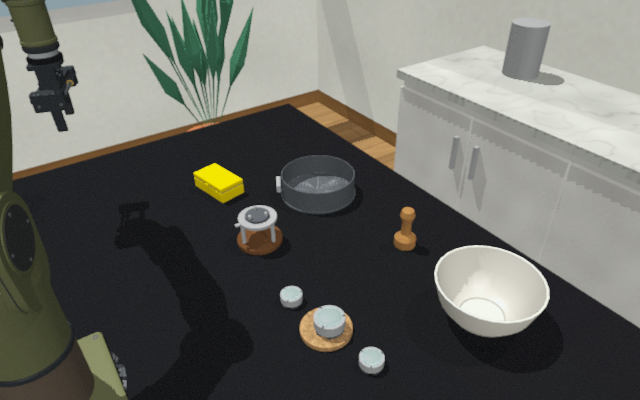

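Candidates for the lens in the scene picture are the small ones at (277,127) and (336,158), which are off the coaster, and the largest at (305,137), which sits on the coaster (side picture (329,320)). I choose the coaster one. The stand is at scene (384,195). I'll look at the stand from the wrist camera first, since it is on the way.

Call:
{"name": "drive_tool", "arguments": {
  "grip": [-1,-1,-1,-1,-1,-1,-1,-1,-1,-1,-1,-1,-1,-1],
  "translation": [
    [-0.8,-0.5,0],
    [-0.8,-0.5,0],
    [-0.8,-0.5,0],
    [-0.8,-0.5,0],
    [-0.8,-0.5,0],
    [-0.8,-0.5,0],
    [-0.8,-0.5,0],
    [-0.8,-0.5,0],
    [-0.8,-0.5,0],
    [-0.8,-0.5,0],
    [-0.8,-0.5,0],
    [-0.8,-0.5,0],
    [0,0,0],
    [0,0,0]
  ],
  "spin": [0,0,0,0,0,0,0,0,0,0,0,0,0,0]
}}

```text
clock: 2.35
ee_pos: [0.4885, 0.2387, 0.3028]
tcp_rot: [-0.0, 0.166, 0.986, 0.0]
contact_force: [-1.1, 0.4, -0.0]
finger_gap: 0.0881
grasp_force: 0.0
```

```bash
python3 - <<'E'
from h import *
p=env.camera_params('wrist'); im=env.read_camera('wrist'); save('w1',im)
print(env.get_state()['ee_pos'],-np.array(p['R']).T@np.array(p['t']),np.array(p['R']).round(3))
for l in ['stand','lens','coaster']:
    for r in env.search_frame('wrist',l)[:3]:
        u,v=r['position'][0]*640,r['position'][1]*400; print(l,round(r['p'],2),round(u),round(v),at_z('wrist',u,v,.07,p).round(3))
E
```

```text
[0.48814818 0.23925379 0.30282628] [0.424452   0.26032804 0.38400451] [[ 0.327  0.945  0.001]
 [ 0.911 -0.315  0.265]
 [ 0.25  -0.086 -0.964]]
lens 0.93 135 218 [0.451 0.014 0.07 ]
coaster 0.92 97 229 [ 0.443 -0.057  0.07 ]
```

View pics/w1.png

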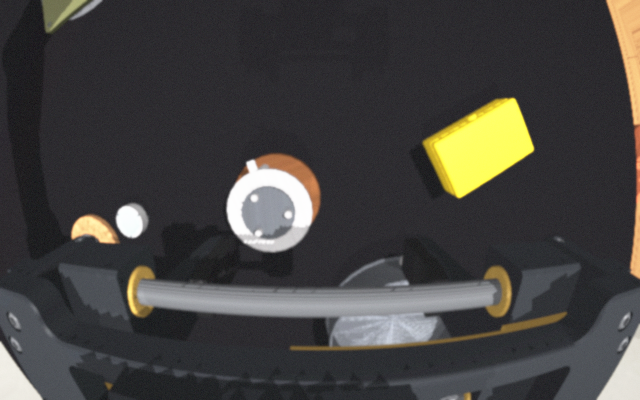

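The wrist picture shows the stand's collar around (270,210), its tab at (252,168) and the three pins at about (254,198), (288,214) and (258,233). I'll refine these by a threshold and fit.

```bash
cat >> h.py <<'E'
def fit_stand(im,p,guess,r0=.036,name=None):
    # bright blobs inside the dark ring -> pins on z=.089
    g=cv2.cvtColor(im,cv2.COLOR_RGB2GRAY); cu,cv_=proj('wrist',guess,p)
    m=np.zeros_like(g); poly=np.array([proj('wrist',np.array(guess)+[r0*np.cos(a)*.72,r0*np.sin(a)*.72,0],p) for a in np.linspace(0,6.28,60)])
    cv2.fillPoly(m,[poly.astype(np.int32)],255)
    b=((g>135)&(m>0)).astype(np.uint8); n,l,s,c=cv2.connectedComponentsWithStats(b)
    o=[(s[i,4],c[i]) for i in range(1,n) if s[i,4]>6]; o.sort(key=lambda t:-t[0]); return [(a,c,at_z('wrist',*c,.089,p)) for a,c in o]
E
python3 - <<'E'
from h import *
p=env.camera_params('wrist'); im=env.read_camera('wrist'); g=cv2.cvtColor(im,cv2.COLOR_RGB2GRAY)
np.savez('s1.npz',im=im)
# collar outline -> centre at z=.074
w=((g>150)).astype(np.uint8); n,l,s,c=cv2.connectedComponentsWithStats(w)
i=l[245,270] or l[240,285]; print('collar comp',s[i],c[i])
hull=cv2.convexHull(np.argwhere(l==i)[:,::-1].astype(np.int32))[:,0]
P=np.array([at_z('wrist',*q,.074,p)[:2] for q in hull])
from scipy.optimize import least_squares
r=least_squares(lambda x:np.hypot(P[:,0]-x[0],P[:,1]-x[1])-x[2],[.5,.2,.046],loss='soft_l1',f_scale=.0005); print('collar',r.x,np.abs(r.fun).max())
T=at_z('wrist',252,166,.072,p);d=T[:2]-r.x[:2];print('tab ang',np.arctan2(d[1],d[0]),np.hypot(*d))
for a,q,X in fit_stand(im,p,[*r.x[:2],.085]): 
    d=X[:2]-r.x[:2]; print(a,q.round(1),X.round(4),np.hypot(*d).round(4),np.arctan2(d[1],d[0]).round(3))
cv2.imwrite('pics/w1c.png',cv2.resize(cv2.cvtColor(im[140:280,200:340],cv2.COLOR_RGB2BGR),None,fx=4,fy=4,interpolation=cv2.INTER_CUBIC))
# mark lens in both fixed cams
for cam in['scene','side']:
    im=env.read_camera(cam)
    for r in env.trace(cam,'lens')[:4]:
        print(cam,r['p'],np.array(r['position'])*[640,400],r['mask'].sum())
E
```

```text
collar comp [ 226  160   87   93 5226] [269.19728282 207.1934558 ]
collar [0.49475613 0.17950976 0.04664226] 0.009584239227256888
tab ang 3.1238280389400144 0.049808000244098975
1826 [265.3 211.2] [0.491  0.1806 0.089 ] 0.0039 2.861
scene 0.91 [305.28 136.88] 359
scene 0.67 [273.216 130.68 ] 190
scene 0.6 [335.488 155.2  ] 226
side 0.93 [326.912 320.52 ] 907
side 0.66 [370.112 360.6  ] 579
side 0.59 [291.584 298.72 ] 455
```

View pics/w1c.png

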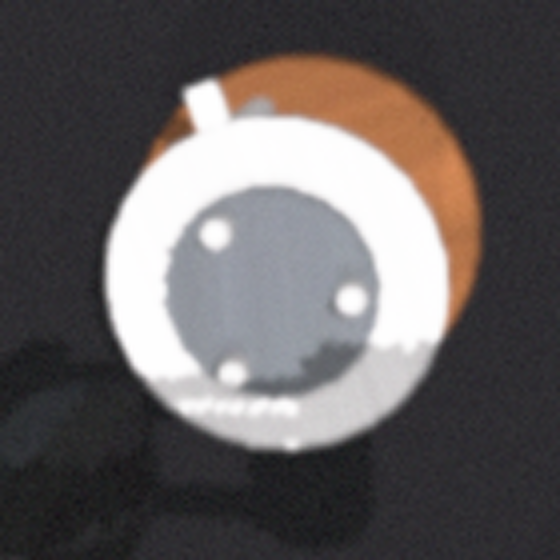

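The crop shows pins at full-picture pixels (253.5,198.8), (287.5,215.0) and (258.0,233.3), and the tab at (251.5,167).

```bash
python3 - <<'E'
from h import *
p=env.camera_params('wrist')
P=np.array([at_z('wrist',u,v,.0895,p)[:2] for u,v in[(253.5,198.8),(287.5,215),(258,233.3)]])
c=P.mean(0);d=P-c;print(c,np.hypot(*d.T),np.arctan2(d[:,1],d[:,0]),np.arctan2(d[:,1],d[:,0])%(2*np.pi/3))
T=at_z('wrist',251.5,166.5,.072,p)[:2]-c;print('tab',np.arctan2(T[1],T[0]))
for u,v,cam in[(305.3,136.9,'scene'),(326.9,320.5,'side')]: print(cam,at_z(cam,u,v,.031))
s=env.get_state();print(s['ee_pos'],s['clock'],s['joint_positions'].round(2))
E
```

```text
[0.49630628 0.17869081] [0.02154322 0.02173404 0.02118518] [-2.87880527  1.28583643 -0.80433883] [1.30998494 1.28583643 1.29005628]
tab 3.140620912254416
scene [ 0.47188093 -0.14690748  0.031     ]
side [ 0.4696633  -0.14779446  0.031     ]
[0.48873744 0.23829118 0.30275095] 2.8 [-0.38  0.59 -0.25  1.81  0.2   0.77  0.5 ]
```

Call:
{"name": "drive_tool", "arguments": {
  "grip": [-1,-1,-1,-1,-1,-1,-1,-1,-1,-1,-1,-1],
  "translation": [
    [-0.27,-0.92,0.12],
    [-0.27,-0.92,0.12],
    [-0.27,-0.92,0.12],
    [-0.27,-0.92,0.12],
    [-0.27,-0.92,0.12],
    [-0.27,-0.92,0.12],
    [-0.27,-0.92,0.12],
    [-0.27,-0.92,0.12],
    [-0.27,-0.92,0.12],
    [-0.27,-0.92,0.12],
    [0,0,0],
    [0,0,0]
  ],
  "spin": [0,0,0,0,0,0,0,0,0,0,0,0]
}}

```text
clock: 4.3
ee_pos: [0.4706, -0.1443, 0.2548]
tcp_rot: [0.0, 0.166, 0.986, 0.0]
contact_force: [-0.3, 1.0, -0.7]
finger_gap: 0.0882
grasp_force: 0.0
```

```bash
python3 - <<'E'
from h import *
p=env.camera_params('wrist'); im=env.read_camera('wrist'); np.savez('l1.npz',im=im)
s=env.get_state();print(s['ee_pos'],s['tcp_rot'],s['joint_positions'].round(2))
cv2.imwrite('pics/l1full.png',cv2.cvtColor(im,cv2.COLOR_RGB2BGR))
u,v=proj('wrist',[.471,-.147,.042],p);print(u,v)
u0,v0=int(u)-70,int(v)-70;print(u0,v0)
cv2.imwrite('pics/l1c.png',cv2.resize(cv2.cvtColor(im[max(v0,0):v0+140,max(u0,0):u0+140],cv2.COLOR_RGB2BGR),None,fx=4,fy=4,interpolation=cv2.INTER_CUBIC))
for r in env.trace('wrist','lens')[:4]: print(r['p'],np.array(r['position'])*[640,400],r['mask'].sum())
E
```

```text
[ 0.47073539 -0.1437853   0.25485838] [1.81136657e-04 1.65219919e-01 9.86256605e-01 5.03580266e-04] [ 0.39  0.6  -0.29  2.01  0.3   0.57  1.13]
316.9706094084061 191.30294837441144
246 121
0.85 [236.416 230.4  ] 1046
0.62 [411.392 140.6  ] 1607
0.6 [315.776 189.52 ] 3113
```

View pics/l1c.png

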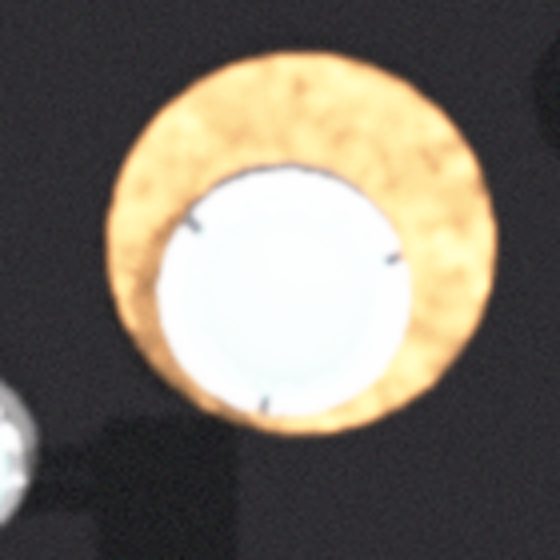

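The crop shows the coaster with the large lens on it, centre near (317.5,192), and dark rim marks at (294.3,176.5), (344.5,185.5) and (312.5,222.0). The neighbouring lenses' masks are clearly smaller.

```bash
python3 - <<'E'
from h import *
p=env.camera_params('wrist')
P=np.array([at_z('wrist',u,v,.042,p)[:2] for u,v in[(294.3,176.5),(344.5,185.5),(312.5,222)]])
A=np.c_[2*P,np.ones(3)];x=np.linalg.solve(A,(P**2).sum(1));c=x[:2];d=P-c
print('circle',c,np.hypot(*d.T),np.arctan2(d[:,1],d[:,0])%(2*np.pi/3)); 
im=np.load('l1.npz')['im'].astype(int)
sat=im.max(2)-im.min(2); m=((im.min(2)>190)&(sat<60)).astype(np.uint8)
n,l,s,cc=cv2.connectedComponentsWithStats(m);i=l[192,318];print(s[i],cc[i])
h=cv2.convexHull(np.argwhere(l==i)[:,::-1].astype(np.int32))[:,0]
P=np.array([at_z('wrist',*q,.042,p)[:2] for q in h])
from scipy.optimize import least_squares
r=least_squares(lambda x:np.hypot(P[:,0]-x[0],P[:,1]-x[1])-x[2],[.47,-.147,.031],loss='soft_l1',f_scale=.0005);print(r.x)
R=np.array([[-.945,.3275],[.3275,.945]]);print(env.get_state()['ee_pos'])
E
```

```text
circle [ 0.47450292 -0.14750378] [0.02843242 0.02843242 0.02843242] [1.59048502 1.57397489 1.60543378]
[ 285  163   64   63 3116] [317.02695764 193.90468549]
[ 0.47445756 -0.14732612  0.03139898]
[ 0.47079541 -0.14356549  0.2548977 ]
```

Call:
{"name": "drive_tool", "arguments": {
  "grip": [-1,-1,-1,-1,-1,-1,-1,-1,-1,-1],
  "translation": [
    [-0.12,-0.06,0],
    [0,0,0.7],
    [0,0,0.7],
    [0,0,0.7],
    [0,0,0.7],
    [0,0,0.7],
    [0,0,0.5],
    [0,0,0.3],
    [0,0,0.08],
    [0,0,0]
  ],
  "spin": [0,0,0,0,0,0,0,0,0,0]
}}

```text
clock: 5.65
ee_pos: [0.4744, -0.1489, 0.0798]
tcp_rot: [0.0, 0.166, 0.986, 0.0]
contact_force: [-0.7, -0.7, -0.6]
finger_gap: 0.0883
grasp_force: 0.0
```

Call:
{"name": "drive_tool", "arguments": {
  "grip": [1,1,1,1,1,1,1,1],
  "translation": [
    [0,0,0],
    [0,0,0],
    [0,0,0],
    [0,0,0],
    [0,0,0],
    [0,0,0],
    [0,0,0],
    [0,0,0]
  ],
  "spin": [0,0,0,0,0,0,0,0],
  "newtons": 20
}}

```text
clock: 6.65
ee_pos: [0.4744, -0.1489, 0.0798]
tcp_rot: [0.0, 0.166, 0.986, 0.0]
contact_force: [0.3, 0.2, 4.8]
finger_gap: 0.0616
grasp_force: 20.0
```

Call:
{"name": "drive_tool", "arguments": {
  "grip": [1,1,1,1,1,1,1,1],
  "translation": [
    [0,0,-0.2],
    [0,0,-0.5],
    [0,0,-0.8],
    [0,0,-0.8],
    [0,0,-0.8],
    [0,0,-0.4],
    [0,0,0],
    [0,0,0]
  ],
  "spin": [0,0,0,0,0,0,0,0]
}}

```text
clock: 7.65
ee_pos: [0.4734, -0.149, 0.2188]
tcp_rot: [-0.001, 0.166, 0.986, -0.0]
contact_force: [-0.4, -0.8, -3.5]
finger_gap: 0.0617
grasp_force: 20.0
```

Call:
{"name": "drive_tool", "arguments": {
  "grip": [1,1,1,1,1,1,1,1,1,1,1,1,1,1,1,1,1,1],
  "translation": [
    [0.2,0.7,0],
    [0.2,0.7,0],
    [0.2,0.7,0],
    [0.2,0.7,0],
    [0.2,0.7,0],
    [0.2,0.7,0],
    [0.2,0.7,0],
    [0.2,0.7,0],
    [0.2,0.7,0],
    [0.2,0.7,0],
    [0.165,0.92,0],
    [0,0,0],
    [0,0,0],
    [0,0,0],
    [0,0,0],
    [0,0,0],
    [0,0,0],
    [0,0,0]
  ],
  "spin": [0,0,0,0,0,0,0,0,0,0,0,0,0.6,0.6,0.6,0.66,0,0]
}}

```text
clock: 9.9
ee_pos: [0.4958, 0.1782, 0.219]
tcp_rot: [-0.0, 0.309, 0.951, -0.001]
contact_force: [1.1, 0.5, -4.0]
finger_gap: 0.0622
grasp_force: 20.0
```

```bash
python3 - <<'E'
from h import *
p=env.camera_params('wrist'); s=env.get_state(); im=env.read_camera('wrist'); np.savez('h1.npz',im=im)
print(s['ee_pos'],s['tcp_rot'],s['finger_gap'],s['grasp_force'],s['contact_force'])
e=s['ee_pos'];print(proj('wrist',e-[0,0,.04],p))
cv2.imwrite('pics/h1.png',cv2.cvtColor(im,cv2.COLOR_RGB2BGR))
E
```

```text
[0.49581549 0.17818511 0.21900105] [-4.13210645e-04  3.08916420e-01  9.51088932e-01 -5.64069423e-04] 0.062187276537306116 20.00056835822761 [ 1.10511232  0.47697665 -3.96588405]
(np.float64(320.0847893174628), np.float64(277.51690971882346))
```

View pics/h1.png

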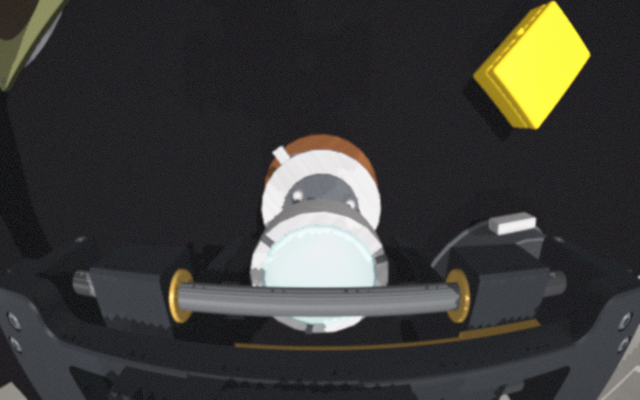

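Lens held; two pins visible at about (297,196) and (350,204), and rim marks at about (268,242), (372,240) and (315,329). Zoom in to refine.

```bash
python3 - <<'E'
from h import *
im=np.load('h1.npz')['im'][140:340,240:400]
im=np.clip((im/255.)**1.5*255,0,255).astype(np.uint8)
save('h1c',cv2.resize(im,(480,600),interpolation=cv2.INTER_CUBIC))
E
```

```text
(no output)
```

View pics/h1c.png

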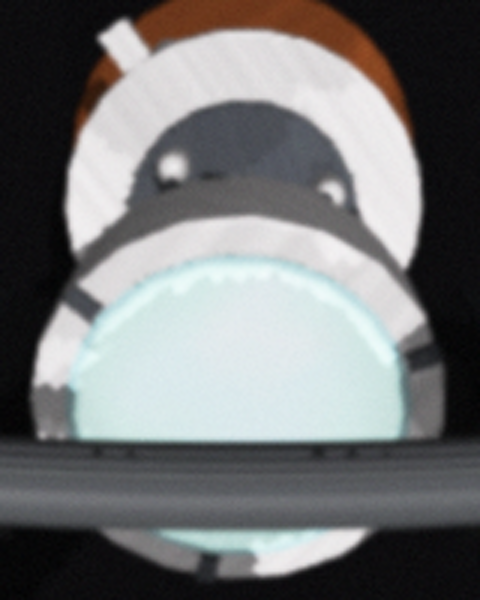

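Crop: marks at full-picture (267.3,241.0), (381.7,258.7) and (309.3,328.7); pins at (297.7,196.0) and (350.7,203.7).

```bash
python3 - <<'E'
from h import *
p=env.camera_params('wrist'); e=env.get_state()['ee_pos']
P=np.array([at_z('wrist',u,v,e[2]-.0373,p)[:2] for u,v in[(267.3,241),(381.7,258.7),(309.3,328.7)]])
x=np.linalg.solve(np.c_[2*P,np.ones(3)],(P**2).sum(1));c=x[:2];d=P-c
print('lens',c,c-e[:2],np.hypot(*d.T),np.arctan2(d[:,1],d[:,0])%(2*np.pi/3))
Q=np.array([at_z('wrist',u,v,.0895,p)[:2] for u,v in[(297.7,196),(350.7,203.7)]])
d=Q[1]-Q[0];print('pins',Q,np.hypot(*d))
# pins: 120deg apart, centre from chord; chord angle
m=Q.mean(0);n=np.array([-d[1],d[0]])/np.hypot(*d)
for sg in(1,-1):
    c=m+sg*n*.011;q=Q-c;print(c,np.arctan2(q[:,1],q[:,0])%(2*np.pi/3))
T=at_z('wrist',240+125/3,140+40/3,.072,p)
print('tab',T)
E
```

```text
lens [0.49523445 0.17862587] [-0.00067204  0.00030099] [0.02821576 0.02821576 0.02821576] [1.30466713 1.28865195 1.29089018]
pins [[0.47479084 0.17444648]
 [0.50131691 0.20144323]] 0.0378478130359457
[0.48020761 0.19565433] [0.27353189 0.26765431]
[0.49590015 0.18023538] [1.31485186 1.32072945]
tab [0.4443928  0.18076064 0.072     ]
```

Call:
{"name": "drive_tool", "arguments": {
  "grip": [1,1,1,1,1,1,1],
  "translation": [
    [0,0.02,0.4],
    [0,0,0.5],
    [0,0,0.4],
    [0,0,0.15],
    [0,0,0],
    [0,0,0],
    [0,0,0]
  ],
  "spin": [-0.1,0,0,0,0,0,0]
}}

```text
clock: 10.82
ee_pos: [0.4969, 0.1795, 0.1621]
tcp_rot: [0.0, 0.304, 0.953, 0.0]
contact_force: [1.0, -0.3, -2.8]
finger_gap: 0.0612
grasp_force: 20.0
```

Call:
{"name": "drive_tool", "arguments": {
  "grip": [1,1,1,1],
  "translation": [
    [0,0,0.03],
    [0,0,0.03],
    [0,0,0.01],
    [0,0,0]
  ],
  "spin": [0,0,0,0]
}}

```text
clock: 11.32
ee_pos: [0.4966, 0.1794, 0.1587]
tcp_rot: [-0.0, 0.304, 0.953, 0.0]
contact_force: [-0.1, 0.5, -4.0]
finger_gap: 0.0616
grasp_force: 20.0
```

Call:
{"name": "drive_tool", "arguments": {
  "grip": [1,1,1],
  "translation": [
    [0,0,0.03],
    [0,0,0.02],
    [0,0,0]
  ],
  "spin": [0,0,0]
}}

```text
clock: 11.7
ee_pos: [0.4965, 0.1794, 0.1566]
tcp_rot: [-0.0, 0.304, 0.953, -0.0]
contact_force: [0.9, 0.1, -2.6]
finger_gap: 0.0615
grasp_force: 20.0
```

Call:
{"name": "drive_tool", "arguments": {
  "grip": [1,1,1],
  "translation": [
    [0,0,0.02],
    [0,0,0.02],
    [0,0,0]
  ],
  "spin": [0,0,0]
}}

```text
clock: 12.08
ee_pos: [0.4966, 0.1794, 0.1551]
tcp_rot: [-0.0, 0.304, 0.953, -0.0]
contact_force: [0.3, 1.2, -3.3]
finger_gap: 0.0613
grasp_force: 20.0
```

Call:
{"name": "drive_tool", "arguments": {
  "grip": [1,1,1],
  "translation": [
    [0,0,0.02],
    [0,0,0.02],
    [0,0,0]
  ],
  "spin": [0,0,0]
}}

```text
clock: 12.45
ee_pos: [0.4966, 0.1794, 0.1534]
tcp_rot: [-0.0, 0.304, 0.953, -0.0]
contact_force: [0.5, 0.2, -3.3]
finger_gap: 0.0613
grasp_force: 20.0
```

Call:
{"name": "drive_tool", "arguments": {
  "grip": [1,1,1],
  "translation": [
    [0,0,0.02],
    [0,0,0.02],
    [0,0,0]
  ],
  "spin": [0,0,0]
}}

```text
clock: 12.82
ee_pos: [0.4966, 0.1794, 0.1518]
tcp_rot: [-0.0, 0.304, 0.953, 0.0]
contact_force: [0.2, -0.0, -4.1]
finger_gap: 0.0615
grasp_force: 20.0
```

The notches are already over the pins. I'll continue in small steps until it touches.

Call:
{"name": "drive_tool", "arguments": {
  "grip": [1,1,1],
  "translation": [
    [0,0,0.015],
    [0,0,0.01],
    [0,0,0]
  ],
  "spin": [0,0,0]
}}

```text
clock: 13.2
ee_pos: [0.4966, 0.1794, 0.1509]
tcp_rot: [0.0, 0.304, 0.953, 0.0]
contact_force: [0.1, 1.1, -3.9]
finger_gap: 0.0618
grasp_force: 20.0
```

Call:
{"name": "drive_tool", "arguments": {
  "grip": [1,1,1],
  "translation": [
    [0,0,0.01],
    [0,0,0.005],
    [0,0,0]
  ],
  "spin": [0,0,0]
}}

```text
clock: 13.58
ee_pos: [0.4966, 0.1794, 0.1506]
tcp_rot: [0.0, 0.304, 0.953, 0.0]
contact_force: [-1.1, -1.3, 1.0]
finger_gap: 0.0613
grasp_force: 20.0
```

Call:
{"name": "drive_tool", "arguments": {
  "grip": [1,1,1],
  "translation": [
    [0,0,0.006],
    [0,0,0],
    [0,0,0]
  ],
  "spin": [0,0,0]
}}

```text
clock: 13.95
ee_pos: [0.4967, 0.1794, 0.1504]
tcp_rot: [0.0, 0.304, 0.953, 0.0]
contact_force: [-0.8, -0.2, 5.2]
finger_gap: 0.0618
grasp_force: 20.0
```

Call:
{"name": "drive_tool", "arguments": {
  "grip": [1,1,1,1,1],
  "translation": [
    [0,0,0],
    [0,0,0],
    [0,0,0],
    [0,0,0],
    [0,0,0]
  ],
  "spin": [0.2,-0.2,-0.2,0.2,0],
  "newtons": 8
}}

```text
clock: 14.58
ee_pos: [0.4972, 0.1796, 0.1504]
tcp_rot: [0.001, 0.303, 0.953, 0.001]
contact_force: [-1.1, -0.3, 4.9]
finger_gap: 0.0619
grasp_force: 8.0
```

Firm stop at the home height. I'll open gently, rise straight up, and look.

Call:
{"name": "drive_tool", "arguments": {
  "grip": [0,-0.6,-1,-1,-1,-1,-1],
  "translation": [
    [0,0,0],
    [0,0,0],
    [0,0,0],
    [0,0,0],
    [0,0,0],
    [0,0,0],
    [0,0,0]
  ],
  "spin": [0,0,0,0,0,0,0]
}}

```text
clock: 15.45
ee_pos: [0.4966, 0.1794, 0.1501]
tcp_rot: [0.0, 0.304, 0.953, 0.0]
contact_force: [1.1, -0.1, 0.3]
finger_gap: 0.088
grasp_force: 0.0
```

Call:
{"name": "drive_tool", "arguments": {
  "grip": [-1,-1,-1,-1,-1,-1,-1,-1,-1,-1,-1],
  "translation": [
    [0,0,-0.3],
    [0,0,-0.6],
    [0,0,-0.7],
    [0,0,-0.7],
    [0,0,-0.7],
    [0,0,-0.5],
    [0,0,-0.2],
    [0,0,0],
    [0,0,0],
    [0,0,0],
    [0,0,0]
  ],
  "spin": [0,0,0,0,0,0,0,0,0,0,0]
}}

```text
clock: 16.82
ee_pos: [0.4964, 0.1794, 0.2975]
tcp_rot: [-0.0, 0.304, 0.953, -0.0]
contact_force: [0.5, 0.6, -0.1]
finger_gap: 0.088
grasp_force: 0.0
```

```bash
python3 - <<'E'
from h import *
im=env.read_camera('wrist'); p=env.camera_params('wrist'); s=env.get_state(); print(s['ee_pos'],s['contact_force'])
u,v=map(int,proj('wrist',[.496,.179,.113],p)); print(u,v)
si=env.read_camera('side'); a,b=map(int,proj('side',[.496,.179,.09]))
f=lambda i,u,v,h:cv2.resize((i[v-h:v+h,u-h:u+h]),(400,400),interpolation=cv2.INTER_CUBIC)
save('f',np.hstack([f(im,u,v,60),f(si,a,b,30)]))
np.savez('f.npz',im=im)
E
```

```text
[0.49648096 0.17935002 0.29766152] [ 0.2309115  -0.05434736 -0.16923795]
319 196
```

View pics/f.png

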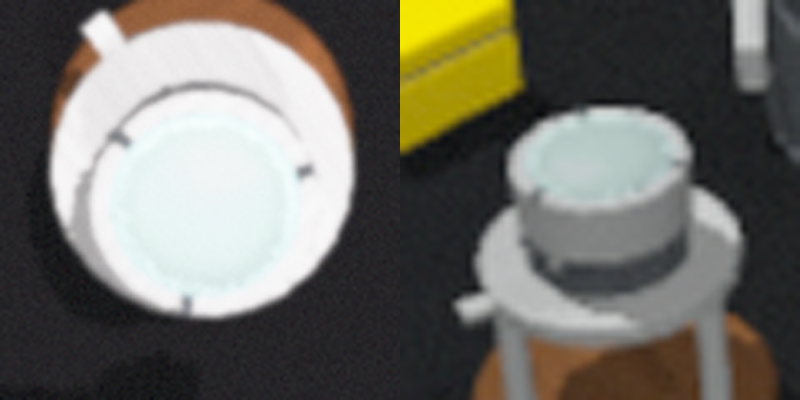

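The picture shows the lens on the ring, concentric. I'll check its height and level by triangulating the rim marks from both cameras.

```bash
python3 - <<'E'
from h import *
from itertools import permutations
p=env.camera_params('wrist'); a,b=map(int,proj('side',[.496,.179,.09]))
W=[(259+x*.3,136+y*.3) for x,y in[(120,138),(305,171),(187,303)]]
S=[(a-30+x*.15,b-30+y*.15) for x,y in[(185,112),(278,160),(138,195)]]
def tri(w,s):
    o1,d1=ray('wrist',*w,p);o2,d2=ray('side',*s)
    k=np.linalg.lstsq(np.c_[d1,-d2],o2-o1,rcond=None)[0];x1=o1+k[0]*d1;x2=o2+k[1]*d2
    return (x1+x2)/2,np.linalg.norm(x1-x2)
best=min(permutations(range(3)),key=lambda q:sum(tri(W[i],S[q[i]])[1] for i in range(3)))
for i in range(3): print(tri(W[i],S[best[i]]))
for z in(.113,.120):
    P=np.array([at_z('wrist',*w,z,p) for w in W]);print(z,[np.round(np.array(proj('side',P[i]))-S[best[i]],1) for i in range(3)],P[:,:2].mean(0))
# calibration check: tab (z~.072)
print('tab',np.array(proj('side',at_z('wrist',259+95*.3,136+17*.3,.073,p)))-[a-30+58*.15,b-30+308*.15])
E
```

```text
(array([0.46978748, 0.17152107, 0.10952878]), np.float64(0.00022099246973255758))
(array([0.50589846, 0.20656229, 0.10997865]), np.float64(0.0004630502788610793))
(array([0.51745228, 0.15949052, 0.11164198]), np.float64(0.00020169304086510258))
0.113 [array([-0.3, -1.3]), array([-0.6, -0.9]), array([-0.3, -0.5])] [0.49714464 0.17955178]
0.12 [array([-1.2, -4. ]), array([-1.6, -3.2]), array([-1.7, -3. ])] [0.4956748  0.18056672]
tab [ 0.16970845 -1.58516069]
```

```bash
python3 -c "
from cell import env
print(env.sign_off())"
```

```text
the job is handed in; nothing more can be done
None
```

The largest lens is seated with all three notches home on the stand's pins: the rim measures level within the cameras' roughly 2 mm accuracy, at the 113 mm home height rather than 120 mm. Net upward force on the tool stayed under about 6 N at every reading. The gripper is clear, and I handed the job in at about 17 s.

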